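# Stack, cover and scan the sample dishes

## Robot

A 6-joint arm with a two-finger parallel gripper is mounted at the origin on the work surface. World frame = base frame: x ahead of the robot, y to its left, z up, the work surface at z = 0. Lengths are in m, angles in rad, forces in N, time in s.
With the tool pointing down it reaches from about 0.3 to 0.875 m from the base axis. Payload 6.4 kg.
Tool frame: the origin (TCP) lies at the very end of the fingers, on their centre line; the grasp point (between the pads) lies 19 mm behind it; z points along the fingers, y is the line along which they close (so a half turn about z gives the same grasp; the last joint's range is limited). The gripper opens to 85 mm and grips with 20 to 120 N. Pads are 22 mm wide; open, the fingers measure 114 mm over their backs; the gripper's body (76 mm by 85 mm) begins 54 mm behind the grasp point. The pads swing forward as they close: fully open they stand 13 mm farther back than shut.
Start: joints at [-1.377, 0.181, 1.607, -0, 1.354, -0.206], TCP at [0.224, -0.53, 0.231] pointing down, gripper open.
Joint ranges: [-2.99, 2.99], [-0.89, 2.07], [0.3, 2.58], [-1.14, 4.28], [0, 2.63], [-3.12, 3.12]. Speed limits (rad/s): [2.57, 2.57, 3.01, 3.14, 3.14, 3.14].

## Interface

Orientations are given as a unit quaternion [w, x, y, z].
In Python, from cell import arm gives the robot as it stands. Calls block until the motion is done:
- arm.reach(position, orientation): joint-space move of the TCP to a pose.
- arm.move_linear(position, vel=0.15, ori=None): straight line of the TCP; ori=None keeps the orientation; vel is the mean speed in m/s.
- arm.move_j(angles): joint-space move.
- arm.command_gripper(opening, newtons=None): finger opening in m; newtons is the grip in N (None keeps the last); returns when the fingers have stopped.
- arm.dwell(seconds).
- arm.ik(position, orientation): joint angles nearest the present ones, or None.
- arm.grab_frame(name): name is "side" or "top"; returns the picture (480x640x3 uint8, red, green, blue); there is no depth.
- arm.camera_model(name): a dict with "fovy" (degrees; the focal length in pixels is half the picture's height over the tangent of half this angle, whatever the lens; pixels are square), "cx", "cy" (the principal point, pixels), "distortion" ([k1, k2, p1, p2, k3] as OpenCV has them; the pictures are not rectified), "R" (3x3) and "t" (3): a world point X has camera coordinates R X + t. Camera axes: x right, y down, z forward; pixel columns grow to the right and rows downward; lengths in m; the calibration is good to about 2 mm. A picture is of the moment at which its call begins. camera_model takes no time and is no camera call.
A pose or a line that the arm cannot do raises arm.Unreachable and nothing moves.
- arm.job_done(): hands the job in; it is judged then, once.
Readings, each from a call of its own:
- arm.get_time(): time.
- arm.get_qpos(): joint angles.
- arm.get_joint_vel(): joint speeds.
- arm.get_effort(): joint torques, N m.
- arm.get_ee_pos(): TCP position.
- arm.get_tool_rot(): TCP orientation.
- arm.get_force(): force on the tool from outside, world axes, zero at the start.
- arm.get_wrist_torque(): the same for the moment, N m.
- arm.get_finger_gap(): finger opening in m.
- arm.get_finger_force(): force on a finger pad.
Only numpy, scipy, OpenCV 4.12 (cv2) and the standard library are available. Lean on these libraries where they do the work, as an engineer would, in place of code of your own. Each camera call takes 0.05 s, during which the arm holds its last target. There are 200 camera calls.

## Task

Stack the closed dishes for the incubator, flat (either way up will do) and neatly centred in the circle on the round steel carrier plate: the blue control dish at the bottom, then every green sample dish there is in any order, and the aluminium cover disc on top. When the stack is complete, lift the wand scanner off its stand, hold it square-on to the carrier's slanted barcode label, with its window about 4 cm from the middle of the label, steady for about two seconds, then hang it back upright in the stand's fork. Leave the amber vials and the spatula where they are, and put right anything in the stack that gets knocked out of place.

Things in the scene. Friction and masses are not known exactly. Their poses are not given: they have to be found in the camera images.
- control: the control dish: closed flat round dish, a plain BLUE cylinder of 60 mm diameter, 16 mm high, with a white band round it and a small paper sticker on both faces, the same either way up; origin at its centre (8 mm above its underside), z along its axis
- sample1: a sample dish (three to five are there, the others are absent): closed flat round dish, a plain GREEN cylinder of 60 mm diameter, 16 mm high, with a white band round it and a small paper sticker on both faces, the same either way up; origin at its centre (8 mm above its underside), z along its axis
- sample2: a sample dish (three to five are there, the others are absent): closed flat round dish, a plain GREEN cylinder of 60 mm diameter, 16 mm high, with a white band round it and a small paper sticker on both faces, the same either way up; origin at its centre (8 mm above its underside), z along its axis
- sample3: a sample dish (three to five are there, the others are absent): closed flat round dish, a plain GREEN cylinder of 60 mm diameter, 16 mm high, with a white band round it and a small paper sticker on both faces, the same either way up; origin at its centre (8 mm above its underside), z along its axis
- sample4: a sample dish (three to five are there, the others are absent): closed flat round dish, a plain GREEN cylinder of 60 mm diameter, 16 mm high, with a white band round it and a small paper sticker on both faces, the same either way up; origin at its centre (8 mm above its underside), z along its axis
- sample5: a sample dish (three to five are there, the others are absent): closed flat round dish, a plain GREEN cylinder of 60 mm diameter, 16 mm high, with a white band round it and a small paper sticker on both faces, the same either way up; origin at its centre (8 mm above its underside), z along its axis
- cover: plain bare aluminium cover disc, 60 mm diameter, 12 mm thick, the same either way up; origin at its centre (6 mm above its underside), z along its axis
- carrier: fixed round steel carrier plate, 110 mm diameter, 8 mm thick; origin at the centre of its underside, z up. A black circle of 67 mm outer diameter marks where the stack goes. Towards its own -y an arm carries the barcode label
- plate_centre (a point): centre of the carrier plate's upper face, 8 mm above the table
- label: the barcode label, 46 mm (x) by 34 mm (y), on a small black panel 56 by 42 mm, 98 mm from the plate centre and 30 mm above the table; origin at the middle of the label's face, z square out of the face (leaning 25 degrees from vertical, away from the stack), x along the row of bars
- stand: fixed scanner stand; origin on the table under the hanging scanner. Fork hook: two level steel prongs 26 mm apart along x, tops 130 mm up, open towards -x; 6 mm high lips on them 24 mm before (yellow) and behind the origin keep the scanner in. Lift it over the lips, then draw it out towards -x. Grey post 136 mm high from x = 41 mm; base plate 12 mm thick, x -35 to 65, y +-45 mm
- scanner_home (a point): where the scanner's origin is when it hangs on the stand, 45 mm above the table
- scanner: wand scanner hanging upright; origin in its red window at the lower end, z up along the wand (it reads along -z). Black head 30 mm diameter to z 30 mm (does not pass between the prongs), grey shaft 20 mm diameter to 85, black collar 36 by 36 mm to 93, resting on the prongs, orange grip 26 by 26 mm (sides along x, y) to 155 mm
- vial1: bystander: small amber glass vial, 34 mm diameter, 55 mm high; origin at the centre of its underside
- vial2: bystander: small amber glass vial, 34 mm diameter, 55 mm high; origin at the centre of its underside
- vial3: bystander: small amber glass vial, 34 mm diameter, 55 mm high; origin at the centre of its underside
- scoop: bystander: spatula tool, 160 mm long, lying on the table along its x; origin at its middle, on the table
Things that resemble listed ones, but are neither listed nor needed, are in the scene too. What is shaped like the sample5 but brown or red is not meant. Leave any yellow look-alike of the control alone.

How it is judged:
By the outcome, as a careful person would: the job done as asked, in the order asked, and still so for the second after the job is handed in, with the robot touching nothing.
Of sample1, sample2, sample3, sample4, sample5 only 3 to 5 are there at a start; the rules pass over those that are not, and their reading is None.
At some moment in a run one of control, sample1, sample2, sample3, sample4, sample5 may be knocked a few centimetres aside while the robot is not near it.
It also fails if it takes over 210 s, if anything falls off the work surface, if the arm or the gripper's body presses on something with over 40 N, if the wrist force passes 120 N, or if a joint passes its speed limit or range.

## Working session

There is one attempt and no reset: what is moved stays moved. The work goes in short steps, each a Python script; the robot and the scene stay as the last script left them, time stands still between calls to the robot, and variables do not carry over. Pictures are saved under pics/ and viewed, at most 14 in all, crops included, and the job is handed in when it is done.

```bash
ls; mkdir -p pics; python3 - <<'E'
from cell import arm
import cv2
for n in("top","side"):
    f=arm.grab_frame(n); cv2.imwrite(f"pics/{n}0.png",f[:,:,::-1])
    m=arm.camera_model(n); print(n,m)
print(arm.get_time(),arm.get_tool_rot())
E
```

```text
pics
top {'fovy': 49.960188830410864, 'cx': 320.8466696471223, 'cy': 235.30537565693336, 'distortion': array([-0.12040431,  0.        ,  0.        ,  0.        ,  0.        ]), 'R': array([[-0.01471704, -0.99988617, -0.00332558],
       [-0.99800979,  0.01489322, -0.06127523],
       [ 0.06131778,  0.00241717, -0.99811537]]), 't': array([0.04539195, 0.51627721, 1.21264711])}
side {'fovy': 51.53832391129889, 'cx': 320.8916858868216, 'cy': 246.45292146682934, 'distortion': array([-0.00767905,  0.        ,  0.        ,  0.        ,  0.        ]), 'R': array([[ 0.98913769, -0.14617414, -0.01548384],
       [-0.10214198, -0.60775842, -0.78752569],
       [ 0.10570545,  0.78055289, -0.61608728]]), 't': array([-0.51853624,  0.11001123,  1.01607692])}
0.1 [-7.82288501e-04  9.80087824e-01  1.98562949e-01  1.27436344e-05]
```

View pics/top0.png

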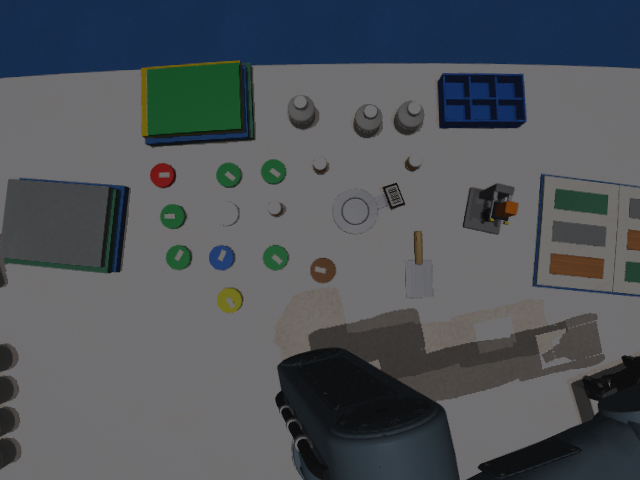

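View pics/side0.png

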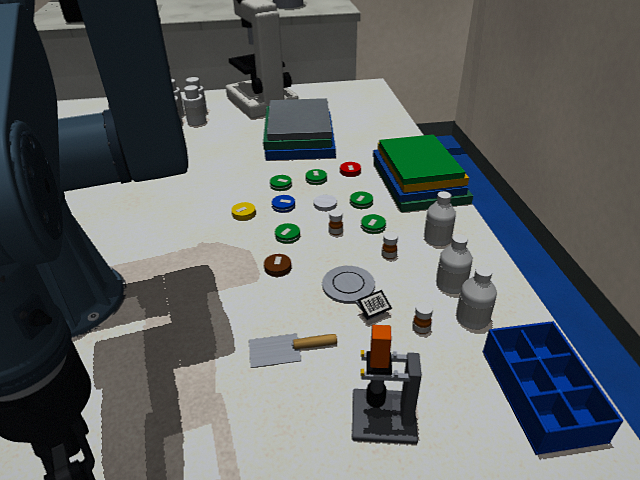

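Top view: the greens are at (229,175), (273,171), (173,216), (178,257) and (276,257). The blue control is at (222,257). The pale disc at (228,214) should be the cover. Decoys are red (163,175), brown (323,270) and yellow (230,300). The carrier is at (355,211), its label at (394,196), and the stand at (487,210) with its orange grip at (512,209). All five greens and the one blue match their listed colours. I'll confirm them in an enlarged crop.

```bash
cat > h.py <<'E'
import numpy as np, cv2
from cell import arm
CM={n:arm.camera_model(n) for n in("top","side")}
def K(n):
    m=CM[n]; f=240/np.tan(np.radians(m["fovy"]/2)); return np.array([[f,0,m["cx"]],[0,f,m["cy"]],[0,0,1]])
def ray(n,px):
    m=CM[n]; p=cv2.undistortPoints(np.array([[px]],float),K(n),m["distortion"])[0,0]
    return -m["R"].T@m["t"], m["R"].T@np.array([p[0],p[1],1])
def plane(n,px,z):
    o,d=ray(n,px); return (o+d*(z-o[2])/d[2])
def tri(a,b):
    (o1,d1),(o2,d2)=ray("top",a),ray("side",b)
    A=np.stack([d1,-d2],1); s=np.linalg.lstsq(A,o2-o1,rcond=None)[0]
    p,q=o1+s[0]*d1,o2+s[1]*d2; return (p+q)/2,np.linalg.norm(p-q)
def proj(n,X):
    m=CM[n]; return cv2.projectPoints(np.array([X],float),cv2.Rodrigues(m["R"])[0],m["t"],K(n),m["distortion"])[0][0,0]
COL={"green":((45,100,40),(85,255,255)),"blue":((105,120,60),(125,255,255)),"orange":((5,200,120),(16,255,255)),"yellow":((20,150,80),(34,255,255))}
def blobs(img,col,amin,amax):
    h=cv2.cvtColor(img,cv2.COLOR_RGB2HSV); m=cv2.inRange(h,*map(np.array,COL[col]))
    m=cv2.morphologyEx(m,cv2.MORPH_CLOSE,np.ones((3,3)))
    out=[]
    for c in cv2.findContours(m,cv2.RETR_EXTERNAL,cv2.CHAIN_APPROX_NONE)[0]:
        hl=cv2.convexHull(c); a=cv2.contourArea(hl)
        if amin<a<amax:
            M=cv2.moments(hl); out.append((M["m10"]/M["m00"],M["m01"]/M["m00"],a))
    return out
E
python3 - <<'E'
from h import *
I={n:cv2.imread(f"pics/{n}0.png")[:,:,::-1].copy() for n in CM}
for n in CM: print(n,"cam",-CM[n]["R"].T@CM[n]["t"])
for n in CM:
  for c in COL:
    for b in blobs(I[n],c,8 if c=="yellow" else 60,1500): print(n,c,np.round(b,1),np.round(plane(n,b[:2],.2 if c=="orange" else .136 if c=="yellow" and b[2]<60 else .008)[:2],4))
def crop(n,x0,y0,x1,y1,s): return cv2.resize(I[n][y0:y1,x0:x1],None,fx=s,fy=s,interpolation=cv2.INTER_CUBIC)
e=lambda c:np.clip(c.astype(float)*1.5,0,255).astype(np.uint8)
cv2.imwrite("pics/cl.png",e(crop("top",145,150,345,315,3.6))[:,:,::-1])
a=crop("top",455,175,535,245,5); b=crop("side",340,315,440,445,4); 
c=crop("top",320,175,420,245,4)
W=np.zeros((600,800,3),np.uint8);W[:350,:400]=a;W[:520,400:]=b;W[350:590,:345]=cv2.resize(c,None,fx=.86,fy=.86)[:240,:345]
cv2.imwrite("pics/st.png",e(W)[:,:,::-1])
E
```

```text
top cam [0.44156091 0.03476658 1.24214767]
side cam [ 0.41673563 -0.80203812  0.7045998 ]
top green [632.3 271.7 244. ] [ 0.4142 -0.7421]
top green [177.9 256.9 432.5] [0.4701 0.3843]
top green [275.1 257.2 447. ] [0.4664 0.1482]
top green [172.3 216.  433. ] [0.5699 0.3985]
top green [581.  201.4 952.5] [ 0.5922 -0.6111]
top green [228.2 174.5 429. ] [0.6689 0.2609]
top green [272.9 171.3 427.5] [0.6746 0.1519]
top green [248.2  93.3 405.5] [0.8718 0.2122]
top blue [221.1 257.3 444.5] [0.4679 0.2786]
top yellow [229.2 299.9 445. ] [0.3657 0.2597]
side green [287.1 231.6 333.5] [0.4657 0.1502]
side green [373.1 223.1 345.5] [0.674  0.1501]
side green [418.8 200.8  68. ] [0.8118 0.2269]
side green [361.1 199.1 282.5] [0.6678 0.2597]
side green [462.8 194.6  72.5] [0.9329 0.2362]
side green [280.2 180.8 196. ] [0.4689 0.3884]
side green [316.4 175.6 215. ] [0.5706 0.3992]
side green [ 287.2  128.7 1239.5] [0.5189 0.7177]
side blue [529.2 431.2 462. ] [ 0.7842 -0.4273]
side blue [282.6 201.5 238. ] [0.4664 0.2829]
side blue [448.3 141.4 200.5] [1.0021 0.5367]
side blue [ 309.2  137.2 1337.5] [0.5818 0.6425]
side orange [381.1 331.8 241.5] [ 0.556  -0.3609]
side yellow [362.  352.3   9. ] [ 0.5368 -0.3392]
side yellow [242.9 209.5 272.5] [0.3642 0.2628]Traceback (most recent call last):
  File "<stdin>", line 12, in <module>
ValueError: could not broadcast input array from shape (240,344,3) into shape (240,345,3)
```

View pics/cl.png

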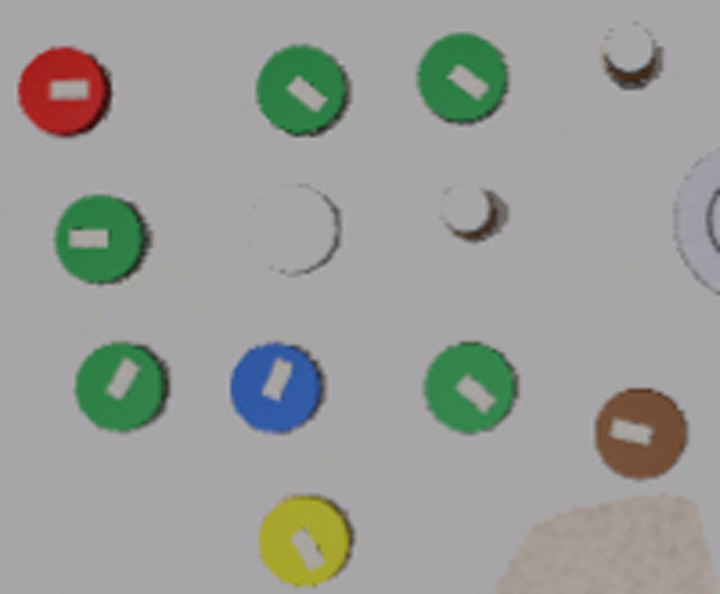

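The crop confirms five green dishes, one blue, and red, brown and yellow decoys. The cover is the plain pale disc without a sticker at about (227,214). Next I'll look at the stand and carrier.

```bash
python3 - <<'E'
from h import *
I={n:cv2.imread(f"pics/{n}0.png")[:,:,::-1].copy() for n in CM}
def crop(n,x0,y0,x1,y1,s): return cv2.resize(I[n][y0:y1,x0:x1],None,fx=s,fy=s,interpolation=cv2.INTER_CUBIC)
W=np.zeros((600,800,3),np.uint8)
W[:350,:400]=crop("top",455,175,535,245,5);W[:520,400:]=crop("side",340,315,440,445,4);W[350:590,:400]=crop("top",320,180,420,240,4)
W=np.clip(W.astype(float)*1.8,0,255).astype(np.uint8); cv2.imwrite("pics/st.png",W[:,:,::-1])
# ring: dark pixels near the plate
for n,(x0,y0,x1,y1) in {"top":(335,190,376,232),"side":(322,264,372,304)}.items():
    g=cv2.cvtColor(I[n],cv2.COLOR_RGB2GRAY)[y0:y1,x0:x1]
    m=(g<70).astype(np.uint8); k,l,s,_=cv2.connectedComponentsWithStats(m,connectivity=8)
    for i in range(1,k):
        if s[i,4]>25:
            pts=np.argwhere(l==i)[:,::-1]+[x0,y0]; e=cv2.fitEllipse(cv2.convexHull(pts.astype(np.float32)))
            print(n,s[i],np.round(e[0],2),np.round(e[1],1),plane(n,e[0],.008).round(4))
# label: white region inside the dark panel
for n,(x0,y0,x1,y1) in {"top":(380,178,410,214),"side":(352,284,398,326)}.items():
    g=cv2.cvtColor(I[n],cv2.COLOR_RGB2GRAY)[y0:y1,x0:x1]
    m=(g<60).astype(np.uint8); k,l,s,_=cv2.connectedComponentsWithStats(m,connectivity=8)
    i=1+np.argmax(s[1:,4]); pts=(np.argwhere(l==i)[:,::-1]+[x0,y0]).astype(np.float32)
    r=cv2.minAreaRect(pts); print(n,"label",s[i],r,plane(n,r[0],.03).round(4),[plane(n,p,.03)[:2].round(4).tolist() for p in cv2.boxPoints(r)])
h=cv2.cvtColor(I["top"],cv2.COLOR_RGB2HSV)[190:235,455:535]; print(h[19,57],h[15,57])
m=((h[...,0]<16)&(h[...,1]>180)&(h[...,2]>110)).astype(np.uint8)
print("or",cv2.minAreaRect((np.argwhere(m)[:,::-1]+[455,190]).astype(np.float32)),m.sum())
E
```

```text
side [11  8 32 22 84] [348.13 282.18] [21.7 31.5] [ 0.5745 -0.0482  0.008 ]
side [  1  25  49  15 126] [347.01 290.54] [25.9 48.7] [ 0.5675 -0.0727  0.008 ]
top label [  3   5  22  27 131] ((393.2992248535156, 195.57298278808594), (23.665706634521484, 15.720179557800293), 70.01689147949219) [ 0.608  -0.1357  0.03  ] [[0.6285, -0.109], [0.641, -0.1446], [0.5875, -0.1625], [0.5751, -0.1269]]
side label [  0   6  40  31 266] ((372.641357421875, 307.0363464355469), (27.950393676757812, 33.51311492919922), 65.77225494384766) [ 0.6022 -0.1486  0.03  ] [[0.5659, -0.1266], [0.6333, -0.0983], [0.6375, -0.1701], [0.5737, -0.1949]]
[ 14 228 112] [ 14 225 112]
or ((511.3846130371094, 207.57691955566406), (10.001923561096191, 10.001923561096191), 11.309932708740234) 100
```

View pics/st.png

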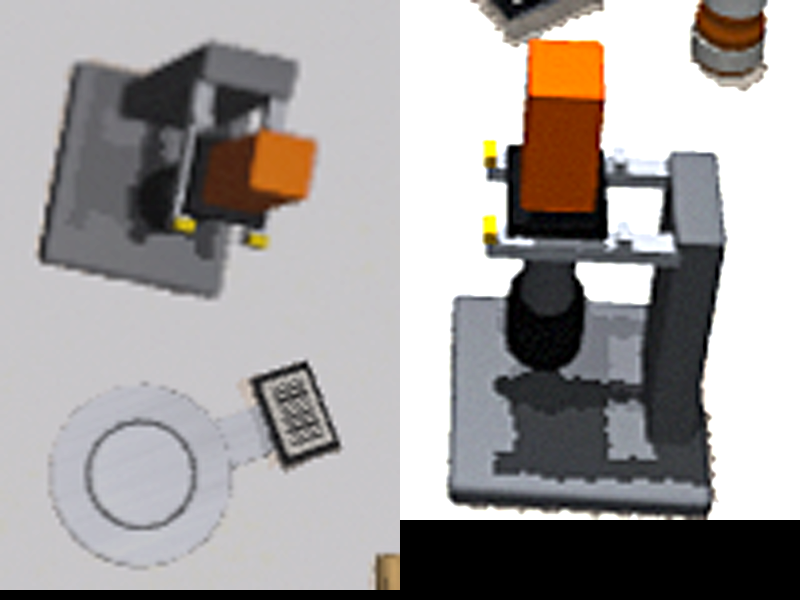

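The crop shows the stand yawed about -11°. Its yellow lips are at (492,220) and (507,223) in the top view, and at (362,353.5) and (362,372) in the side view. The ring centre in the top view is (355.2,211.2). Now I'll write the pick/place helpers and start with the control dish.

```bash
cat >> h.py <<'E'
from scipy.spatial.transform import Rotation as Ro
def down(phi):
    y=np.array([np.cos(phi),np.sin(phi),0]); z=np.array([0,0,-1.]); 
    return Ro.from_matrix(np.stack([np.cross(y,z),y,z],1)).as_quat(scalar_first=True)
def yaw_for(q6,pos):      # closing direction which makes the last joint q6 at pos
    best=min(np.arange(0,np.pi,np.pi/24),key=lambda p:9 if (s:=arm.ik(pos,down(p))) is None else abs(s[5]-q6))
    return best
def dishes():             # greens and blue, averaged over the two cameras (top face in "top")
    out={"green":[],"blue":[]}
    F={n:arm.grab_frame(n) for n in CM}
    for c in out:
        S=[plane("side",b[:2],.009)[:2] for b in blobs(F["side"],c,120,480)]
        for b in blobs(F["top"],c,300,600):
            p=plane("top",b[:2],.016)[:2]
            if .3<p[0]<.8 and -.3<p[1]<.5:
                m=[s for s in S if np.hypot(*(s-p))<.012]
                out[c].append(((p+m[0])/2 if m else p, len(m)))
    return out
def hop(p,z,phi,v=.3):    # travel at height z
    c=arm.get_ee_pos()
    if c[2]<z-.002: arm.move_linear([c[0],c[1],z],vel=v)
    arm.move_linear([p[0],p[1],z],vel=v,ori=down(phi))
E
python3 - <<'E'
from h import *
print("ring",plane("top",(355.25,211.2),.008),plane("side",(348.13,282.18),.008),tri((355.25,211.2),(348.13,282.18)))
print("cover",plane("top",(227.2,213.75),.009),plane("side",(325,203),.006))
for a,b in(((492.2,220),(362.3,353.5)),((507,223.2),(362.3,372.2))): print("lip",tri(a,b))
print("grip top",plane("top",(511.4,208.4),.2),plane("side",(340+165/4,315+68/4),.2),tri((511.4,208.4),(340+165/4,315+68/4)))
P=lambda x,y:(455+x/5,175+y/5)
c=[plane("top",P(*q),.012) for q in((78,65),(42,262),(218,297))]; d=c[0]-c[1]; e=c[1]-c[2]
print("yaw",np.degrees(np.arctan2(d[1],d[0])),np.degrees(np.arctan2(-e[0],e[1])),np.linalg.norm(d),np.linalg.norm(e))
L=lambda x,y:(320+x/4,180+(y-350)/4)
lc=[L(252,378),L(307,362),L(340,446),L(286,468)]; print("label",[plane("top",p,.03).round(4) for p in lc],plane("top",np.mean(lc,0),.03),plane("side",(373.5,304.5),.03))
D=dishes(); print(D)
b=D["blue"][0][0]
arm.reach([b[0],b[1],.15],down(yaw_for(.78,[b[0],b[1],.15]))); print(arm.get_qpos(),arm.get_time())
arm.move_linear([b[0],b[1],.002],vel=.15)
arm.command_gripper(.03,20); print("gap",arm.get_finger_gap(),arm.get_finger_force(),arm.get_force())
arm.command_gripper(.074)
q=np.array(arm.get_qpos()); q[5]-=np.pi/2; arm.move_j(q)
arm.command_gripper(.03,20); print("gap",arm.get_finger_gap(),arm.get_force()); arm.command_gripper(.07)
z=.002
while z>-.012 and abs(arm.get_force()[2])<4:
    z-=.001; arm.move_linear([b[0],b[1],z],vel=.02)
print("contact z",z,arm.get_force(),arm.get_time())
E
```

```text
ring [ 0.57430457 -0.04595405  0.008     ] [ 0.57452242 -0.04821294  0.008     ] (array([ 0.57473786, -0.04610619,  0.00604908]), np.float64(0.00044670868307040013))
cover [0.57286758 0.26322722 0.009     ] [0.57347157 0.26041395 0.006     ]
lip (array([ 0.53765705, -0.33836013,  0.13212918]), np.float64(0.00016676947331533353))
lip (array([ 0.53034774, -0.37144682,  0.1323965 ]), np.float64(0.00018614838003408094))
grip top [ 0.55541565 -0.35733746  0.2       ] [ 0.55619339 -0.36128597  0.2       ] (array([ 0.55638721, -0.35861203,  0.19693467]), np.float64(0.0012783626513927007))
yaw -12.508752773310869 -11.880636349095052 0.09814032320112771 0.08851915089918277
label [array([ 0.6288, -0.1117,  0.03  ]), array([ 0.6381, -0.1448,  0.03  ]), array([ 0.5875, -0.1631,  0.03  ]), array([ 0.5748, -0.1306,  0.03  ])] [ 0.60724541 -0.1375466   0.03      ] [ 0.6053891  -0.14225693  0.03      ]
{'green': [(array([0.46914397, 0.38410193]), 1), (array([0.46584445, 0.14848791]), 1), (array([0.56957587, 0.39751568]), 1), (array([0.66738336, 0.26114239]), 1), (array([0.67364685, 0.15044947]), 1)], 'blue': [(array([0.46742798, 0.27926529]), 1)]}
[ 3.19183234e-01  2.01563258e-01  1.75712830e+00 -1.54010212e-04
  1.18269298e+00  3.20416468e-01] 3.175
gap 0.05855096606321783 20.928550958633423 [-1.30132402 -0.73640885  6.09215346]
gap 0.059083230953005564 [-0.94745737 -0.45211044  2.71457254]
contact z -0.009000000000000001 [-4.86117959 -2.1500938  14.86632398] 9.6667
```

```bash
cat >> h.py <<'E'
PL=np.array([.5744,-.0471]); GZ=-.003
def pick(p,squeeze=True,gz=GZ,h=.16):
    a=np.array([p[0],p[1],h])
    if squeeze:
        hop(p,h,yaw_for(.78,a),.35); arm.command_gripper(.085)
        arm.move_linear([p[0],p[1],gz],vel=.2)
        arm.command_gripper(.04,20); g=arm.get_finger_gap(); arm.command_gripper(.076)
        q=np.array(arm.get_qpos()); q[5]-=np.pi/2; arm.move_j(q)
        print("squeeze gap",round(g,4))
    arm.move_linear([p[0],p[1],gz],vel=.05)
    arm.command_gripper(.03,40); print("gap",round(arm.get_finger_gap(),4),np.round(arm.get_force(),1))
    arm.move_linear([p[0],p[1],h],vel=.2)
def place(support,p=PL,gz=GZ,h=.19):
    c=arm.get_ee_pos(); arm.move_linear([c[0],c[1],h],vel=.3)
    phi=yaw_for(0,[p[0],p[1],h])
    hop(p,h,phi,.35)
    print("held gap",round(arm.get_finger_gap(),4))
    arm.move_linear([p[0],p[1],support+gz+.012],vel=.2); arm.move_linear([p[0],p[1],support+gz+.0005],vel=.03)
    print("f",np.round(arm.get_force(),1))
    arm.command_gripper(.075); arm.move_linear([p[0],p[1],h],vel=.25)
E
python3 - <<'E'
from h import *
b=arm.get_ee_pos()[:2]; print(b); arm.move_linear([b[0],b[1],GZ],vel=.05)
pick(b,False); place(.008)
p=arm.get_ee_pos(); arm.move_linear([.42,.14,.2],vel=.35)
for n in CM:
    f=arm.grab_frame(n); cv2.imwrite(f"pics/{n}1.png",f[:,:,::-1])
    print(n,[(np.round(x,1),plane(n,x[:2],.024 if n=="top" else .016).round(4)) for x in blobs(f,"blue",120,600)])
print(p,arm.get_time())
C=[cv2.resize(cv2.imread("pics/top1.png")[180:240,320:400],None,fx=5,fy=5,interpolation=2),cv2.resize(cv2.imread("pics/side1.png")[255:315,310:390],None,fx=5,fy=5,interpolation=2)]
cv2.imwrite("pics/b1.png",np.clip(np.hstack(C)*1.5,0,255).astype(np.uint8))
E
```

```text
[0.46765567 0.27936697]
gap 0.0581 [0.6 0.7 1.5]
held gap 0.0585
f [ 0.1  0.3 -0.3]
top [(array([355.9, 210.8, 461. ]), array([ 0.5735, -0.0465,  0.024 ]))]
side [(array([347.6, 277.3, 425.5]), array([ 0.5744, -0.0419,  0.016 ])), (array([448.3, 141.4, 199.5]), array([0.9953, 0.5214, 0.016 ]))]
[ 0.5734023  -0.04684625  0.18845553] 17.0583
```

View pics/b1.png

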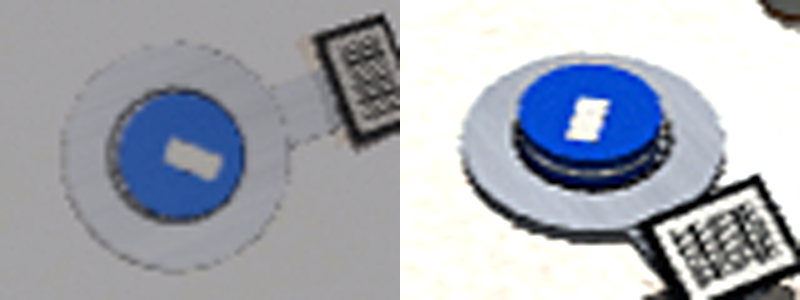

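The control sits within 1 mm of the ring centre (top view (355.9,210.8)). I'll trim the 1 mm arm offset and go on with the greens, looking again before each pick.

```bash
sed -i 's/^PL=.*GZ/PL=np.array([.5751,-.0467]); GZ/' h.py; cat >> h.py <<'E'
def stackview(z,col="green"):   # where the stack's top face (at height z) and others are
    f=arm.grab_frame("top"); r=[(plane("top",b[:2],z)[:2].round(4),round(b[2])) for b in blobs(f,col,300,800) if np.hypot(*(plane("top",b[:2],z)[:2]-PL))<.1]
    g=arm.grab_frame("side"); s=[(np.round(b[:2],1),round(b[2])) for b in blobs(g,col,100,2500) if np.hypot(*(plane("side",b[:2],z-.01)[:2]-PL))<.1]
    return r,s
def next_green():
    D=[d for d in dishes()["green"] if np.hypot(*(d[0]-PL))>.1]
    print("greens",[(d[0].round(4).tolist(),d[1]) for d in D]); return min((d[0] for d in D),key=lambda p:np.hypot(*(p-PL)))
E
cat > run2.py <<'E'
import sys
from h import *
n=int(sys.argv[1]); k=int(sys.argv[2])     # dishes in the stack now, how many to add
for i in range(k):
    p=next_green(); pick(p); place(.008+.016*n); n+=1
    print("ee",arm.get_ee_pos().round(4))
    arm.move_linear([.47,.14,.2],vel=.35)
    print("stack",n,stackview(.008+.016*n),"blue",stackview(.024,"blue"),round(arm.get_time(),1))
E
python3 run2.py 1 2
```

```text
greens [([0.4692, 0.3845], 1), ([0.5697, 0.3985], 1), ([0.6677, 0.2609], 1), ([0.6738, 0.1516], 1)]
squeeze gap 0.0594
gap 0.0583 [ 0.4 -0.1  2.1]
held gap 0.0588
f [-0.3  0.3 -0.6]
ee [ 0.5742 -0.0464  0.1886]
stack 2 ([(array([ 0.574 , -0.0458]), 469)], [(array([347.7, 272.1]), 469)]) blue ([], []) 28.4
greens [([0.4693, 0.3842], 1), ([0.5699, 0.398], 1), ([0.6683, 0.2613], 1)]
squeeze gap 0.0595
gap 0.0587 [ 0.1 -0.1  1. ]
held gap 0.0581
f [-0.1 -0.2 -0.4]
ee [ 0.5742 -0.0465  0.1886]
stack 3 ([(array([ 0.5742, -0.0463]), 479)], [(array([348., 270.]), 668)]) blue ([], []) 39.5
```

```bash
sed -i 's/\[.47,.14,.2\]/[.42,.27,.2]/' run2.py; python3 run2.py 3 2; python3 - <<'E'
from h import *
for n in CM: cv2.imwrite(f"pics/{n}2.png",arm.grab_frame(n)[:,:,::-1])
E
```

```text
greens [([0.4693, 0.3843], 1), ([0.5697, 0.3984], 1)]
squeeze gap 0.0586
gap 0.0586 [-0.  -0.1  2.1]
held gap 0.0586
f [-0.2  0.2 -0.6]
ee [ 0.5743 -0.0465  0.1887]
stack 4 ([(array([ 0.5745, -0.0458]), 490)], [(array([348.4, 259.8]), 465)]) blue ([], []) 51.0
greens [([0.4659, 0.1484], 1), ([0.5699, 0.398], 1)]
squeeze gap 0.059
gap 0.0585 [-0.9  1.1  4.7]
held gap 0.0582
f [-0.3  0.  -0.3]
ee [ 0.5747 -0.0466  0.1896]
stack 5 ([(array([ 0.5739, -0.0457]), 516)], [(array([349.5, 279. ]), 124), (array([348.9, 254.3]), 494)]) blue ([], []) 61.9
```

View pics/side2.png

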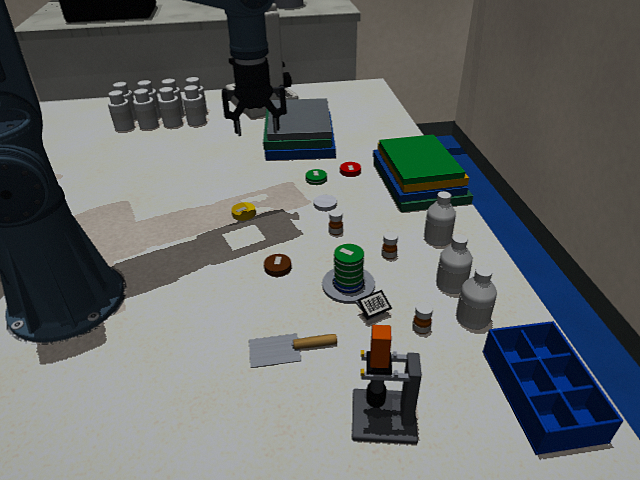

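The side view shows a straight five-dish stack at (349,268). One green remains at (316,176), and the cover is at (325,203).

```bash
python3 run2.py 5 1; python3 - <<'E'
from h import *
D=dishes(); print(D)
pick([.573,.262]); place(.104,h=.2); print(arm.get_ee_pos())
arm.move_linear([.42,.27,.2],vel=.35); print(arm.get_time())
F={n:arm.grab_frame(n) for n in CM}
for n in CM: cv2.imwrite(f"pics/{n}3.png",F[n][:,:,::-1])
C=[cv2.resize(cv2.imread("pics/top3.png")[175:235,320:400],None,fx=5,fy=5,interpolation=2),cv2.resize(cv2.imread("pics/side3.png")[230:310,310:390],None,fx=5,fy=5,interpolation=2)]
W=np.zeros((400,800,3),np.uint8);W[:300,:400]=C[0];W[:,400:]=C[1]
for k,n in enumerate(CM):
    for z in(.116,):
        c=proj(n,[.5743,-.0462,z]); print(n,c,(c-[320,175] if n=="top" else c-[310,230])*5)
cv2.imwrite("pics/b3.png",np.clip(W*1.5,0,255).astype(np.uint8))
E
```

```text
greens [([0.5695, 0.3989], 1)]
squeeze gap 0.059
gap 0.0582 [-0.5  0.7  1.9]
held gap 0.058
f [ 0.4 -0.2 -1. ]
ee [ 0.5753 -0.0467  0.1907]
stack 6 ([(array([ 0.574 , -0.0455]), 530)], [(array([350.3, 280.3]), 114), (array([349.4, 247.1]), 464)]) blue ([], []) 73.0
{'green': [(array([ 0.58224689, -0.04597839]), 1)], 'blue': []}
squeeze gap 0.0586
gap 0.0577 [-0.2  0.1  3.4]
held gap 0.0583
f [ 0.1  0.3 -0.1]
[ 0.57535631 -0.04675893  0.20078958]
83.6583
top [358.46593028 205.90250541] [192.32965142 154.51252705]
side [348.83598495 240.3373501 ] [194.17992474  51.68675051]
```

View pics/b3.png

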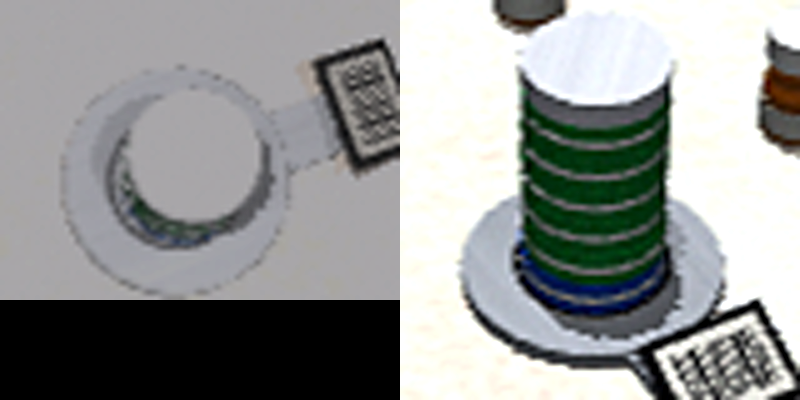

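The cover is centred on a straight stack in both views. Next I'll check reachability for the scanner route.

```bash
cat >> h.py <<'E'
CEN=np.array([.5743,-.0462]); a=np.radians(-70.1); DV=np.array([np.cos(a),np.sin(a),0])
LAB=np.array([*(CEN+.098*DV[:2]),.03]); NV=np.sin(np.radians(25))*DV+np.array([0,0,np.cos(np.radians(25))])
SY=np.radians(-12.2); SX=np.array([np.cos(SY),np.sin(SY),0]); HOME=np.array([.5562,-.3586,.045]); GS=.106
def tilt(phi):   # tool z = -NV, least turn away from down(phi)
    r=Ro.from_rotvec(np.cross([0,0,1],NV)/np.sin(np.radians(25))*np.radians(25))
    return (r*Ro.from_quat(down(phi),scalar_first=True)).as_quat(scalar_first=True)
E
python3 - <<'E'
from h import *
up=np.array([0,0,1.])
print(arm.get_qpos().round(2),LAB,NV)
for phi in (SY+np.pi/2,SY-np.pi/2,SY,SY+np.pi):
    print(round(phi,2))
    for nm,p,o in(("above",HOME+up*.24,down(phi)),("grip",HOME+up*GS,down(phi)),("out",HOME+up*(GS+.014)-SX*.1,down(phi)),("up",HOME+up*.25-SX*.1,down(phi)),("pre",LAB+NV*(.13+GS),tilt(phi)),("scan",LAB+NV*(.04+GS),tilt(phi))):
        s=arm.ik(p,o); print(nm,None if s is None else np.round(s,2))
E
```

```text
[ 0.33  0.04  1.83 -0.    1.27  0.33] [ 0.6076572  -0.13834824  0.03      ] [ 0.14385061 -0.39738293  0.90630779]
1.36
above [-0.75  0.34  1.31 -0.    1.5  -2.11]
grip [-0.75  0.44  1.44 -0.    1.26 -2.11]
out [-0.84  0.24  1.68 -0.    1.22 -2.2 ]
up [-0.84  0.12  1.55 -0.    1.47 -2.2 ]
pre [-0.63  0.64  1.02  0.25  1.84 -1.97]
scan [-0.6   0.64  1.18  0.25  1.67 -1.98]
-1.78
above [-0.75  0.34  1.31 -0.    1.5   1.03]
grip [-0.75  0.44  1.44 -0.    1.26  1.03]
out [-0.84  0.24  1.68 -0.    1.22  0.94]
up [-0.84  0.12  1.55 -0.    1.47  0.94]
pre [-0.63  0.64  1.02  0.25  1.84  1.17]
scan [-0.6   0.64  1.18  0.25  1.67  1.16]
-0.21
above [-0.75  0.34  1.31 -0.    1.5  -0.54]
grip [-0.75  0.44  1.44 -0.    1.26 -0.54]
out [-0.84  0.24  1.68 -0.    1.22 -0.63]
up [-0.84  0.12  1.55 -0.    1.47 -0.63]
pre [-0.63  0.64  1.02  0.25  1.84 -0.4 ]
scan [-0.6   0.64  1.18  0.25  1.67 -0.41]
2.93
above [-0.75  0.34  1.31 -0.    1.5   2.6 ]
grip [-0.75  0.44  1.44 -0.    1.26  2.6 ]
out [-0.84  0.24  1.68 -0.    1.22  2.51]
up [-0.84  0.12  1.55 -0.    1.47  2.51]
pre [-0.63  0.64  1.02  0.25  1.84  2.74]
scan [-0.6   0.64  1.18  0.25  1.67  2.73]
```

```bash
python3 - <<'E'
from h import *
up=np.array([0,0,1.]); phi=SY-np.pi/2; o=down(phi)
c=arm.get_ee_pos(); arm.move_linear([c[0],c[1],.3],vel=.35)
arm.reach(HOME+up*.27,o); arm.command_gripper(.06)
arm.move_linear(HOME+up*GS,vel=.15); e=arm.get_ee_pos(); print("ee err",(HOME+up*GS-e).round(4))
arm.move_linear(HOME+up*GS+(HOME+up*GS-e)*[1,1,0],vel=.03)
arm.command_gripper(.01,60); print("gap",arm.get_finger_gap(),arm.get_force().round(1),arm.get_ee_pos().round(4))
g=arm.get_ee_pos(); np.save("grip.npy",g)
for n in CM: cv2.imwrite(f"pics/{n}4.png",arm.grab_frame(n)[:,:,::-1])
c=HOME+up*GS+(HOME+up*GS-e)*[1,1,0]; np.save("cmd.npy",c)
arm.move_linear(c+up*.013,vel=.05); print("lift",arm.get_ee_pos().round(4),arm.get_force().round(1))
arm.move_linear(c+up*.013-SX*.1,vel=.1); print("out",arm.get_force().round(1))
arm.move_linear(c+up*.15-SX*.1,vel=.2); print(arm.get_finger_gap(),arm.get_ee_pos().round(4),arm.get_time())
for n in CM: cv2.imwrite(f"pics/{n}5.png",arm.grab_frame(n)[:,:,::-1])
C=[cv2.resize(cv2.imread("pics/side4.png")[255:445,310:450],(400,543)),cv2.resize(cv2.imread("pics/side5.png")[210:420,240:395],(400,543))]
cv2.imwrite("pics/s5.png",np.clip(np.hstack(C)*1.5,0,255).astype(np.uint8))
E
```

```text
ee err [-0.0006  0.0006 -0.0013]
gap 0.025130779524988864 [0.5 0.9 1.3] [ 0.5557 -0.3581  0.1513]
lift [ 0.5558 -0.3582  0.1645] [-0.3 -0.5 -1.6]
out [ 0.6 -0.2 -1.4]
0.025097530622266065 [ 0.4574 -0.3363  0.2994] 91.1667
```

View pics/s5.png

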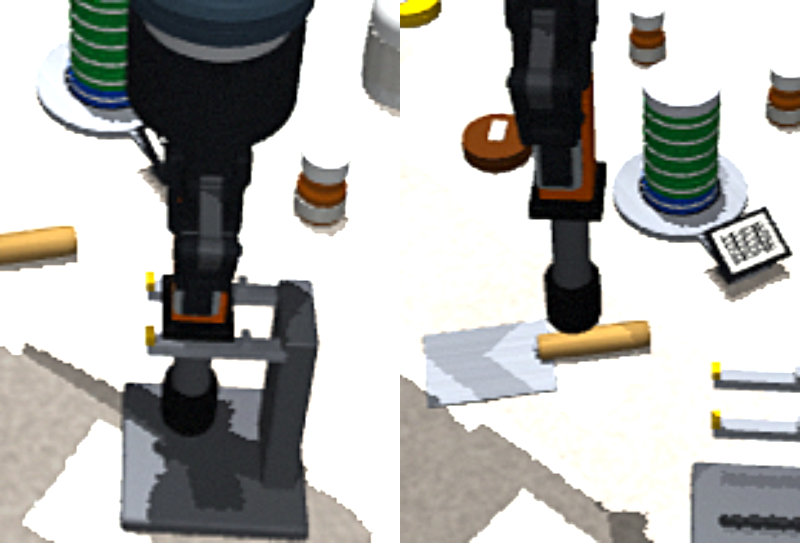

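The scanner hangs straight in the grip and is clear of the fork, and the stack is untouched. Now the scan.

```bash
python3 - <<'E'
from h import *
phi=SY-np.pi/2; o=tilt(phi); G=np.load("grip.npy")[2]-.045
arm.reach(LAB+NV*(.13+G),o); t=LAB+NV*(.04+G); e0=t-arm.get_ee_pos()
c=t.copy(); arm.move_linear(c,vel=.1)
for _ in range(2):
    arm.dwell(.2); c=c+(t-arm.get_ee_pos()); arm.move_linear(c,vel=.02)
arm.dwell(.2); z=Ro.from_quat(arm.get_tool_rot(),scalar_first=True).as_matrix()[:,2]
print("err mm",((t-arm.get_ee_pos())*1e3).round(2),"tilt err deg",np.degrees(np.arccos(-z@NV)))
for n in CM: cv2.imwrite(f"pics/{n}6.png",arm.grab_frame(n)[:,:,::-1])
arm.dwell(2.3); print(arm.get_time(),arm.get_finger_gap())
C=[cv2.resize(cv2.imread("pics/side6.png")[220:340,320:440],(400,400)),cv2.resize(cv2.imread("pics/top6.png")[150:250,330:430],(400,400))]
cv2.imwrite("pics/s6.png",np.clip(np.hstack(C)*1.5,0,255).astype(np.uint8))
E
```

```text
err mm [ 0.01 -0.01 -0.01] tilt err deg 0.0006486915755168458
96.6917 0.025286585522875025
```

View pics/s6.png

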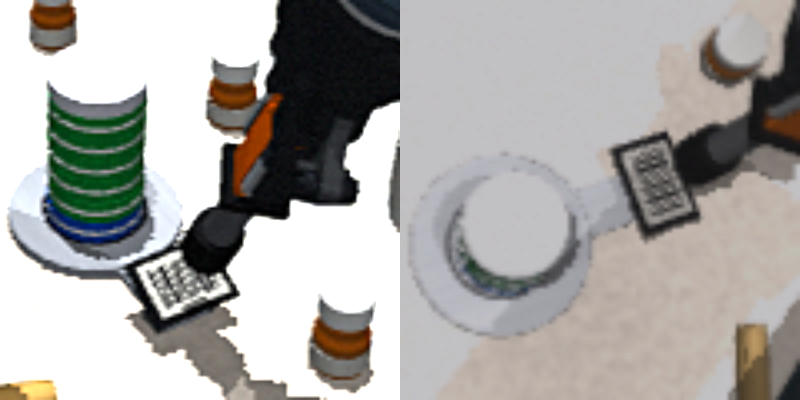

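```bash
python3 - <<'E'
from h import *
# expected crop coordinates of window centre / head top centre / axis in both halves
for n,(x,y),s in(("side",(320,220),400/120),("top",(330,150),4)):
    print(n,[((proj(n,LAB+NV*k)-[x,y])*s+([0,0] if n=="side" else [400,0])).round(0).tolist() for k in(0,.04,.055,.07,.129)])
W=[cv2.resize(cv2.imread("pics/side6.png")[275:315,350:410],(780,520),interpolation=cv2.INTER_CUBIC)]
W=np.clip(W[0]*3.,0,255).astype(np.uint8)
for k in(0,.04,.07,.125): 
    p=(proj("side",LAB+NV*k)-[350,275]+.5)*13; cv2.circle(W,tuple(int(v) for v in p),4,(0,0,255),-1)
cv2.imwrite("pics/s7.png",W)
E
```

```text
side [[181.0, 276.0], [201.0, 248.0], [209.0, 237.0], [217.0, 226.0], [251.0, 178.0]]
top [[658.0, 183.0], [693.0, 164.0], [707.0, 157.0], [722.0, 149.0], [781.0, 118.0]]
```

View pics/s7.png

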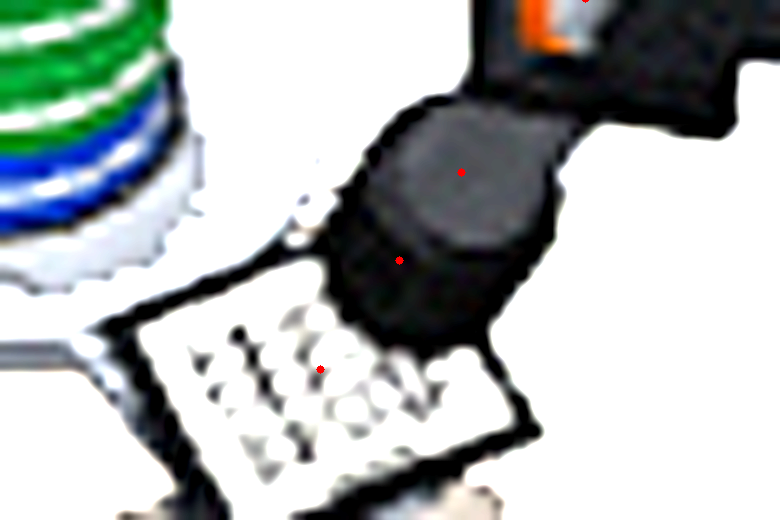

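The scan pose matches the projections to within about 2 mm: label middle at (373,303) in the side picture, head just above it on the normal. The hold is done, so I'll hang the scanner back.

```bash
python3 - <<'E'
from h import *
up=np.array([0,0,1.]); phi=SY-np.pi/2; o=down(phi); c=np.load("cmd.npy"); g=np.load("grip.npy"); G=g[2]-.045
arm.move_linear(LAB+NV*(.13+G),vel=.1)
arm.reach(c+up*.15-SX*.1,o)
def to(t,vel):           # with one correction from the reading
    arm.move_linear(t,vel=vel); arm.dwell(.1); return t+(t-arm.get_ee_pos())
t=g+up*.013-SX*.1; arm.move_linear(to(t,.2),vel=.03)
t=g+up*.013; arm.move_linear(to(t,.1),vel=.03); print("in",(arm.get_ee_pos()-t).round(4),arm.get_force().round(1))
k=to(g+up*.003,.04); arm.move_linear(k-up*.0025,vel=.02); print("down",(arm.get_ee_pos()-g).round(4),arm.get_force().round(1))
arm.command_gripper(.06); e=arm.get_ee_pos(); arm.move_linear(e+up*.12,vel=.1)
arm.move_linear([.35,-.42,.3],vel=.3); arm.dwell(.5); print(arm.get_time())
for n in CM: cv2.imwrite(f"pics/{n}8.png",arm.grab_frame(n)[:,:,::-1])
E
```

```text
in [ 0.0003 -0.0001  0.0001] [-0.   1.  -1.4]
down [-0.0001  0.0001  0.0004] [-0.5 -1.  -1.7]
105.2333
```

View pics/side8.png

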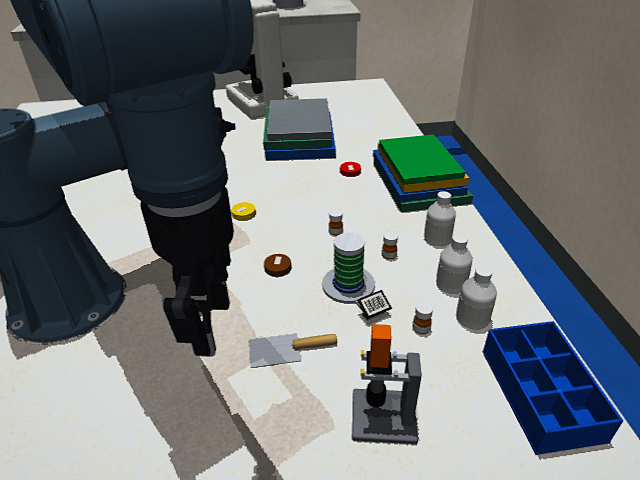

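View pics/top8.png

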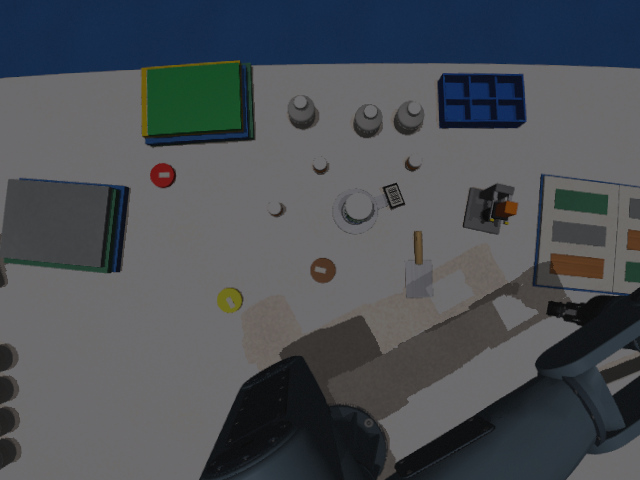

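The stack stands straight at (349,265), the scanner hangs upright at (380,350), and the vials and spatula are unmoved. Handing in.

```bash
python3 -c "
from cell import arm
print(arm.job_done())"
```

```text
the job is handed in; nothing more can be done
None
```

I handed the job in at about 105 s: the control, all five samples and the cover are stacked within about 1 mm of the circle's centre, the label scan was held 2.3 s at 4 cm, and the scanner is back upright in its fork; no verdict was returned.

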